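# Box up the painted balls

### The job

Pick up the blue cup and tip all six painted balls out of it into the wooden box, then stand the empty cup upright on the cork coaster and let go of it. After that push the lid fully shut and turn the red turnbutton across it so that it secures the lid; leave the other things on the bench where they are.

Things in the scene. Friction and masses are not known exactly. Their poses are not given: they have to be found in the camera images.
- cup: the only cup on the bench: a blue plastic tumbler, open at the top, 100 mm tall, round and tapered: outside diameter 54 mm at the foot, 68 mm at the rim, wall 3 mm, floor 4 mm thick; about 80 g empty, and it holds the six balls in its lower half. Origin: centre of its underside; z axis: up through its mouth
- cup_rim (a point): centre of the cup's mouth, 100 mm above its underside
- coaster: round cork coaster lying fixed on the bench, 120 mm across, 5 mm thick; origin: centre of its underside
- box: open-topped pale wooden box fixed to the bench, 150 mm deep (its x) by 190 mm wide (its y) by 55 mm high, walls and floor 6 mm. Origin: centre of its underside, z up; its hinged lid is on the +x side (away from the robot), its turnbutton on the -x side (front). A wooden block 22 mm deep, 34 mm wide and 64 mm high stands against the middle of the front wall and carries the turnbutton
- lid (a joint): angle (rad) of the box's plywood lid: 0 = shut flat on the box, 1.57 = standing upright at the back edge, limit 1.9 (leaning back). The lid is 150 mm by 190 mm, 8 mm thick, has no handle and a stiff hinge that holds it wherever it is left, so it can simply be pushed. When shut its top is 64 mm above the bench
- lid_hinge (a point): middle of the lid's hinge line, on the box's back rim (75 mm behind the box's centre, 55 mm above the bench); the hinge runs along the box's y
- lid_front (a point): middle of the lid's free edge, on its outer face (the face that is on top when shut, with two red stripes)
- button (a joint): angle (rad) of the red wooden turnbutton, a flat bar that swivels level on the block at the front of the box: 0 = along the front edge pointing to the box's +y, negative = pointing away from the lid, 1.57 = square across the front edge and over the shut lid (its stop). Turning it that way is clockwise seen from above; it stays where it is left
- button_pivot (a point): the turnbutton's pivot, on its top face, 81 mm above the bench. The bar is 65 mm long, 18 mm wide and 16 mm thick (its underside is 65 mm above the bench, 1.5 mm over the shut lid) and reaches 56 mm from the pivot one way, 9 mm the other
- button_end (a point): point on the turnbutton's top face, on its centre line, 48 mm from the pivot and 8 mm short of its long end
- ball0_center (a point): centre of a yellow painted wooden ball, 22 mm across, 10 g, one of the six that start in the cup
- ball1_center (a point): centre of a red painted wooden ball, 22 mm across, 10 g, one of the six that start in the cup
- ball2_center (a point): centre of a green painted wooden ball, 22 mm across, 10 g, one of the six that start in the cup
- ball3_center (a point): centre of a yellow painted wooden ball, 22 mm across, 10 g, one of the six that start in the cup
- ball4_center (a point): centre of a red painted wooden ball, 22 mm across, 10 g, one of the six that start in the cup
- ball5_center (a point): centre of a green painted wooden ball, 22 mm across, 10 g, one of the six that start in the cup
- glue: yellow glue bottle with a red cap, 52 mm across, 150 mm tall: a bystander to leave alone; origin: its underside, near its middle
- paint: red paint jar with a white cap, 60 mm across, 60 mm tall: a bystander to leave alone; origin: its underside, near its middle
- sander: cork sanding block, 70 by 110 by 35 mm: a bystander to leave alone; origin: its underside, near its middle
- driver: screwdriver with a red handle, lying on the bench: a bystander to leave alone; origin: its underside, near its middle
Mind the look-alikes: they are no part of the job. What is shaped like the cup but turquoise is not meant.

How it is judged (in metres and radians):
On the way, in this order (a step that is already met when the one before it is completed fails the run):
1. the cup is tipped over the box (angle between cup's own z axis and vertical above 0.9 rad and x of cup_rim in the frame of box between -0.13 and 0.13 m and y of cup_rim in the frame of box between -0.15 and 0.15 m and z of cup_rim in the frame of box above 0.04 m).
2. all six balls are in the box (x of ball0_center in the frame of box between -0.072 and 0.072 m and y of ball0_center in the frame of box between -0.092 and 0.092 m and z of ball0_center in the frame of box between 0.005 and 0.05 m and x of ball1_center in the frame of box between -0.072 and 0.072 m and y of ball1_center in the frame of box between -0.092 and 0.092 m and z of ball1_center in the frame of box between 0.005 and 0.05 m and x of ball2_center in the frame of box between -0.072 and 0.072 m and y of ball2_center in the frame of box between -0.092 and 0.092 m and z of ball2_center in the frame of box between 0.005 and 0.05 m and x of ball3_center in the frame of box between -0.072 and 0.072 m and y of ball3_center in the frame of box between -0.092 and 0.092 m and z of ball3_center in the frame of box between 0.005 and 0.05 m and x of ball4_center in the frame of box between -0.072 and 0.072 m and y of ball4_center in the frame of box between -0.092 and 0.092 m and z of ball4_center in the frame of box between 0.005 and 0.05 m and x of ball5_center in the frame of box between -0.072 and 0.072 m and y of ball5_center in the frame of box between -0.092 and 0.092 m and z of ball5_center in the frame of box between 0.005 and 0.05 m), for 0.2 s.
3. the cup stands upright on the coaster, released (horizontal distance between cup and coaster below 0.035 m and angle between cup's own z axis and vertical below 0.08 rad and height (world z) of cup below 0.009 m and linear speed of cup below 0.03 m/s and contact force between the fingers and cup below 0.2 N), for 0.2 s.
4. the lid is shut (value of joint lid below 0.05 rad), for 0.2 s.
5. the turnbutton lies across the lid (value of joint button above 1.25 rad), for 0.2 s.
At the end, for the whole second after the job is handed in: All six balls lie inside the box, below its rim; the cup stands upright (within 0.08 rad) and still on the coaster, its centre within 35 mm of the coaster's; the lid is shut (under 0.05 rad) and the turnbutton is turned over it to more than 1.25 rad and at rest (all of step 2 and all of step 3 and value of joint lid below 0.05 rad and value of joint button above 1.25 rad and velocity of joint button between -0.05 and 0.05 rad/s); the robot touches nothing.
It fails at once if a bystander (glue bottle, paint jar, sanding block, screwdriver) is moved more than 30 mm (distance of any of glue, paint, sander, driver from where it was at the start of the episode above 0.03 m).
It also fails if it takes over 72 s, if anything falls off the work surface, if the arm or the gripper's body presses on something with over 40 N, if the wrist force passes 120 N, or if a joint passes its speed limit or range.

### The arm

A 6-joint arm with a two-finger parallel gripper is mounted at the origin on the work surface. World frame = base frame: x ahead of the robot, y to its left, z up, the work surface at z = 0. Lengths are in mm, angles in rad, forces in N, time in s.
With the tool pointing down it reaches from about 350 to 775 mm from the base axis. Payload 7.3 kg.
Tool frame: the origin (TCP) lies at the centre of the arm's flange, where the gripper is bolted on; the fingertips stand 178 mm ahead of it and the grasp point (between the pads) lies 159 mm ahead of it; z points along the fingers, y is the line along which they close (so a half turn about z gives the same grasp; the last joint's range is limited). The gripper opens to 92 mm and grips with 3 to 60 N. Pads are 19 mm wide; open, the fingers measure 130 mm over their backs; the gripper's body (75 mm by 190 mm) begins 47 mm behind the grasp point.
Start: joints at [-1.334, 0.342, 1.524, -0, 1.275, -0.146], TCP at [196.117, -486.997, 404.741] pointing down, gripper open.
Joint ranges: [-2.53, 2.53], [-0.77, 2.02], [0.04, 2.7], [-1, 4.14], [0.28, 2.66], [-3.11, 3.11]. Speed limits (rad/s): [2.57, 2.57, 3.14, 3.14, 3.14, 3.14].

### API

Orientations are given as [roll, pitch, yaw] about the fixed x, y, z axes, in that order (R = Rz(yaw) Ry(pitch) Rx(roll)).
In Python, from plant import * gives the robot as it stands. The module is installed in compiled form; this text tells all that it offers.
- The arm moves only by the shell command python3 -m inch 'ROWS'. ROWS is JSON, a list of rows, each a list of 5 numbers: the shift along the tool's x, y, z in m, then the turn about the tool's z in rad, then the opening, from 0 (shut) to 1 (fully open). In form: [[tx, ty, tz, spin, claw], ...]. A call has 1 to 8 rows; each row is the pose to reach, as a shift and turn from the pose commanded when the call began, along the tool's axes at that moment; what a row does not reach only later rows make up. A row lasts 1/12 s, in which the tool goes at most 41.7 mm and 7.16 degrees, less where a joint would pass 70% of its speed; a pose out of reach is approached as far as the arm can. A call with a gripper value outside its range is refused whole. The fingers move at their own pace and stop on an object; the grip force is fixed at half the most. Time passes only in rows, so rows that repeat a pose let the fingers close. It gives the time, the measured TCP pose, the force, the opening and the grip force at its end, in the units of the state.
- get_obs(): the state, without advancing time (a new reading comes with each control period).
- capture(name): name is "scene" or "top" or "wrist"; returns a dict with "color" (480x640x3 uint8, red, green, blue), "intrinsics" (3x3 intrinsics, pixels), "pose" (4x4, takes a point from camera to world coordinates). Camera axes: x right, y down, z forward; pixel columns grow to the right and rows downward; lengths in mm; the calibration is good to about 2 mm. A picture is of the moment at which its call begins. There is no depth.
- close_job(): hands the job in; it is judged then, once.
Trained networks look in a picture, given as the dict that the camera call returned (one of the last four; its "shot" number tells which), for a name from the list of things; names that differ only in an ending like _2 or _b are one class to them, and where a whole thing is asked for, a point or a joint stands for the part that bears it (a point fixed in the world has none). Each returns a list of dicts, best first, with "conf" (0 to 1); they miss things now and then, are a little off and sometimes report something else, mostly with a low value. They report only what shows in the picture. A call takes as long as a camera call. They do not tell look-alikes from the thing itself.
- look_for(picture, target): "rect" ([centre column, centre row, width, height] in pixels, round what is visible of it).
- trace(picture, target): "pixels" (480x640 bool, what is visible of it) and "rect" ([centre column, centre row, width, height] in pixels, round what is visible of it).
- tip_of(picture, target): "centre" ([column, row] in pixels: a listed point, or the origin of a listed thing).
The state is a dict: "time": time; "joint_positions": joint angles; "dq": joint speeds; "tau": joint torques, N m; "tool_pos": TCP position; "tcp_rot": TCP orientation; "contact_force": force on the tool from outside, world axes, zero at the start; "moment": the same for the moment, N m; "grip_width": finger opening in mm; "finger_force": force on a finger pad.
Only numpy, scipy, OpenCV 4.12 (cv2) and the standard library are available. Lean on these libraries where they do the work, as an engineer would, in place of code of your own. Each camera call takes 0.05 s, during which the arm holds its last target. There are 200 camera calls.

## Working session

There is one attempt and no reset: what is moved stays moved. The work goes in short steps, Python scripts to look and compute and a shell command to move; the robot and the scene stay as the last step left them, time stands still between calls to the robot, and variables do not carry over. Pictures are saved under pics/ and viewed, at most 10 in all, crops included, and the job is handed in when it is done.

```bash
mkdir -p pics
cat > h.py <<'E'
from plant import *
import numpy as np, cv2
def ray(p,uv):
    K=np.array(p["intrinsics"]);T=np.array(p["pose"])
    d=T[:3,:3]@np.linalg.solve(K,[uv[0],uv[1],1.]); return T[:3,3],d/np.linalg.norm(d)
def onz(p,uv,z):
    o,d=ray(p,uv); return o+d*(z-o[2])/d[2]
def tri(obs):
    A=np.zeros((3,3));b=np.zeros(3);R=[ray(*o) for o in obs]
    for o,d in R:
        M=np.eye(3)-np.outer(d,d);A+=M;b+=M@o
    x=np.linalg.solve(A,b); return x,[round(float(np.linalg.norm((np.eye(3)-np.outer(d,d))@(x-o))),1) for o,d in R]
def save(p,n): cv2.imwrite("pics/"+n,cv2.cvtColor(p["color"],cv2.COLOR_RGB2BGR))
E
python3 - <<'E'
from h import *
np.set_printoptions(precision=1,suppress=True)
s=capture("scene");t=capture("top");save(s,"s0.png");save(t,"t0.png")
for n in "cup cup_rim coaster box lid_hinge lid_front button_pivot button_end glue paint sander driver".split():
    a=[tip_of(p,n) for p in (s,t)]
    print(n,[[(np.round(x["centre"],0).tolist(),round(x["conf"],2)) for x in k[:3]] for k in a])
    if a[0] and a[1]: print("   ",*tri([(s,a[0][0]["centre"]),(t,a[1][0]["centre"])]))
print(get_obs()["tcp_rot"],s["pose"],t["pose"])
E
```

```text
cup [[([178.0, 390.0], 0.78), ([164.0, 346.0], 0.72), ([221.0, 325.0], 0.57)], [([396.0, 243.0], 0.87), ([449.0, 212.0], 0.75), ([443.0, 246.0], 0.66)]]
    [ 573.3 -347.9 -200.5] [70.0, 70.0]
cup_rim [[([164.0, 379.0], 0.83), ([153.0, 322.0], 0.72), ([213.0, 308.0], 0.61)], [([406.0, 236.0], 0.83), ([456.0, 205.0], 0.79), ([452.0, 248.0], 0.61)]]
    [ 579.  -358.5  -93.1] [67.4, 67.4]
coaster [[([237.0, 259.0], 0.94)], [([363.0, 284.0], 0.75)]]
    [ 433.1 -152.1   -2.2] [2.3, 2.3]
box [[([353.0, 229.0], 0.65)], [([266.0, 252.0], 0.62)]]
    [521.  123.7   7.6] [5.0, 5.0]
lid_hinge [[([376.0, 240.0], 0.81), ([329.0, 188.0], 0.19)], [([266.0, 225.0], 0.82)]]
    [594.3 128.4  45.3] [2.4, 2.4]
lid_front [[([397.0, 214.0], 0.8)], [([258.0, 200.0], 0.68), ([442.0, 242.0], 0.43)]]
    [633.2 141.  187. ] [2.4, 2.4]
button_pivot [[([328.0, 187.0], 0.6), ([162.0, 332.0], 0.4)], [([268.0, 281.0], 0.74)]]
    [431.6 110.7  88.1] [3.7, 3.7]
button_end [[([345.0, 178.0], 0.69)], [([249.0, 287.0], 0.43)]]
    [417.3 166.3  68.5] [0.4, 0.4]
glue [[([327.0, 369.0], 0.81)], [([352.0, 172.0], 0.6)]]
    [ 769.3 -122.   -19.2] [0.0, 0.0]
paint [[([161.0, 284.0], 0.66)], [([426.0, 298.0], 0.66)]]
    [ 394.7 -330.3   -3.2] [1.7, 1.7]
sander [[([414.0, 141.0], 0.89)], [([160.0, 304.0], 0.75)]]
    [374.8 420.2   6.4] [1.5, 1.5]
driver [[([476.0, 217.0], 0.88)], [([173.0, 210.0], 0.81)]]
    [647.  403.  -15.9] [3.2, 3.2]
[3.1 0.  0.4] [[   0.5    0.7   -0.5 1132. ]
 [   0.8   -0.5    0.3 -351.9]
 [  -0.    -0.5   -0.8 1143.1]
 [   0.     0.     0.     1. ]] [[   0.    -1.     0.2  287.2]
 [  -1.    -0.    -0.    17. ]
 [   0.    -0.2   -1.  1702.1]
 [   0.     0.     0.     1. ]]
```

View pics/s0.png

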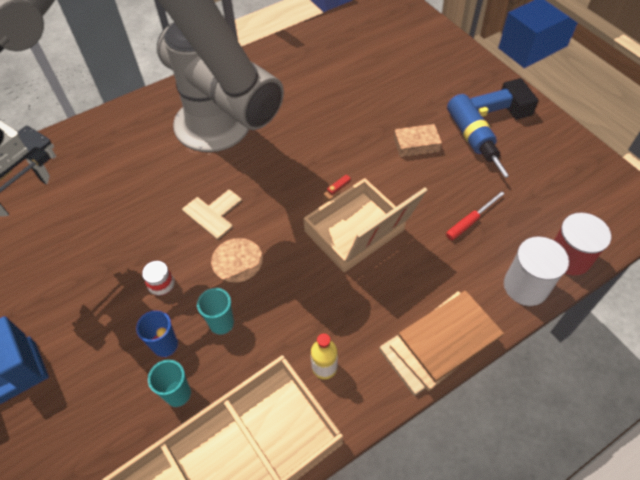

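View pics/t0.png

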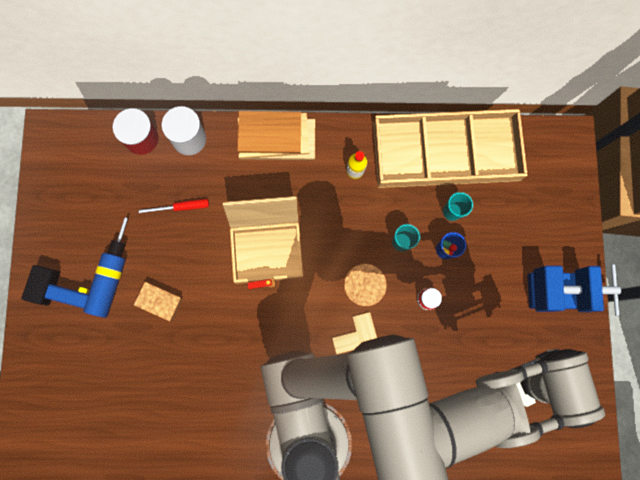

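Run:
```python
from h import *
np.set_printoptions(precision=1,suppress=True)
s=capture("scene");t=capture("top")
def show(n,a,b): print(n,*tri([(s,a),(t,b)]))
R={n:[sorted([x["centre"] for x in tip_of(p,n)[:3]],key=lambda c:np.hypot(*(np.array(c)-q))) for p,q in ((s,(158,335)),(t,(452,246)))] for n in("cup","cup_rim")}
for n in R: show(n,R[n][0][0],R[n][1][0])
for q,qs in (((407,237),(215,310)),((460,206),(168,380))): print("decoy",onz(t,q,90), onz(s,qs,60))
# blue cup mask in both views -> rim ellipse extents
for nm,p,q in (("s",s,(158,335)),("t",t,(452,246))):
    for x in trace(p,"cup"): print(nm,np.round(x["rect"]),round(x["conf"],2))
# box orientation: minAreaRect of trace in top
for n in ("box","coaster","lid","button"):
    for nm,p in (("s",s),("t",t)):
        x=trace(p,n)
        if x:
            c=cv2.findContours(x[0]["pixels"].astype(np.uint8),0,1)[0]; c=max(c,key=len)
            a=cv2.approxPolyDP(c,3,True)[:,0]
            print(n,nm,np.round(x[0]["rect"]),a.tolist())
o=get_obs(); print(o["tool_pos"],o["tcp_rot"],o["grip_width"])
```

```text
cup [ 542.4 -384.9   -1.6] [0.9, 0.9]
cup_rim [ 529.6 -385.1   84.6] [2.4, 2.4]
decoy [ 555.6 -262.5   90. ] [ 554.9 -263.5   60. ]
decoy [ 643.8 -410.9   90. ] [ 639.8 -411.2   60. ]
s [157. 335.  42.  46.] 0.82
s [169. 383.  40.  49.] 0.74
s [216. 316.  38.  46.] 0.6
t [404. 238.  30.  28.] 0.96
t [456. 208.  29.  27.] 0.74
t [451. 246.  29.  27.] 0.67
box s [364. 224. 127.  94.] [[426, 189], [395, 206], [365, 180], [340, 193], [339, 189], [349, 181], [344, 176], [327, 188], [324, 204], [304, 217], [304, 229], [344, 271], [401, 231]]
box t [262. 243.  80.  94.] [[295, 197], [223, 203], [231, 227], [235, 283], [247, 282], [250, 288], [273, 288], [278, 279], [302, 276]]
coaster s [416. 143.  49.  34.] [[434, 126], [396, 130], [394, 139], [399, 155], [437, 150], [439, 141]]
coaster t [263. 212.  74.  34.] [[295, 198], [227, 203], [225, 208], [233, 227], [281, 224], [297, 220]]
lid s [385. 226.  80.  71.] [[425, 189], [359, 232], [345, 260], [405, 220]]
lid t [355. 165.  22.  25.] [[361, 152], [349, 158], [347, 170], [352, 177], [360, 176], [365, 168], [366, 158]]
button s [338. 184.  20.  24.] [[349, 178], [343, 176], [327, 192], [333, 194]]
button t [260. 283.  23.   8.] [[271, 280], [249, 282], [248, 288], [271, 285]]
[ 196.1 -487.   404.7] [3.1 0.  0.4] 91.70453939894378
```

```bash
cat >> h.py <<'E'
def st():
    o=get_obs(); np.set_printoptions(precision=1,suppress=True)
    yaw=o["tcp_rot"][2]; print("t",round(o["time"],2),"tcp",np.array(o["tool_pos"]),"rot",np.round(o["tcp_rot"],3),"w",round(o["grip_width"],1),"F",np.array(o["contact_force"]),"ff",np.round(o["finger_force"],1),"q",np.round(o["joint_positions"],2)); return o
def to(x,y,z,yaw=None):
    "tool-frame shift (m) and spin to bring the GRASP point (159 ahead) to x,y,z"
    o=get_obs();p=np.array(o["tool_pos"]);a=o["tcp_rot"][2]
    d=np.array([x,y,z+159])-p
    print("go",np.round(np.array([np.cos(a)*d[0]+np.sin(a)*d[1],np.sin(a)*d[0]-np.cos(a)*d[1],-d[2]])/1000,4),"spin",None if yaw is None else round(a-yaw,3))
E
python3 -m inch '[[0.35,0.033,0.07,-1.0,1],[0.35,0.033,0.07,-1.0,1],[0.35,0.033,0.07,-1.0,1],[0.35,0.033,0.07,-1.0,1],[0.35,0.033,0.07,-1.0,1],[0.35,0.033,0.07,-1.0,1],[0.35,0.033,0.07,-1.0,1],[0.35,0.033,0.07,-1.0,1]]'
python3 - <<'E'
from h import *
st()
w=capture("wrist");save(w,"w0.png");print(w["pose"])
for n in("cup","cup_rim"): print(n,[(np.round(x["centre"]),round(x["conf"],2)) for x in tip_of(w,n)[:4]])
to(537,-385,171,1.67)
E
```

```text
time: 2.77
tool_pos: [511.4, -392.9, 339.2]
tcp_rot: [3.142, 0.0, 1.389]
contact_force: [-0.2, -1.5, 0.8]
grip_width: 91.5
finger_force: 0.0
t 2.77 tcp [ 511.4 -392.9  339.2] rot [3.1 0.  1.4] w 91.5 F [-0.2 -1.5  0.8] ff 0.0 q [-0.8  0.6  1.3 -0.   1.3 -0.6]
[[   1.    -0.2   -0.   523.4]
 [  -0.2   -0.9   -0.3 -323.1]
 [   0.     0.3   -1.   319.2]
 [   0.     0.     0.     1. ]]
cup [(array([340., 214.]), 0.81), (array([470., 216.]), 0.71), (array([347.,  59.]), 0.64)]
cup_rim [(array([356., 240.]), 0.88), (array([531., 244.]), 0.85), (array([353.,  19.]), 0.64)]
go [0. 0. 0.] spin -0.283
```

```bash
sed -i 's/print("go",np.round(\(.*\),4),"spin"/print("go",[round(float(v),4) for v in \1],"spin"/' h.py
python3 - <<'E'
from h import *
w=capture("wrist");s=capture("scene");t=capture("top")
for n in("cup","cup_rim"):
    L=[(p,min([x["centre"] for x in tip_of(p,n)[:4]],key=lambda c:np.hypot(*(np.array(c)-q)))) for p,q in ((w,(345,225)),(s,(158,335)),(t,(452,246)))]
    print(n,*tri(L),onz(*L[0],0 if n=="cup" else 100)); print(*tri([L[0],L[1]]))
for x in tip_of(w,"cup_rim")[:3]: print(onz(w,x["centre"],100))
st();to(537,-385,171,1.67)
E
```

```text
cup [ 537.58081713 -387.87921202   -8.37994957] [7.7, 1.1, 8.2] [ 532.76532605 -392.33982751    0.        ]
[ 534.17695194 -392.06789395  -13.32986582] [3.3, 3.3]
cup_rim [ 526.64531157 -384.54309884   84.30932498] [4.4, 3.9, 3.0] [ 524.26362945 -376.80074593  100.        ]
[ 523.18845435 -385.63441863   77.24178724] [3.3, 3.3]
[ 556.76196738 -260.0155888   100.        ]
[ 524.26362945 -376.80074593  100.        ]
[ 534.88735377 -387.29874647  100.        ]
t 3.42 tcp [ 508.9 -394.4  340.1] rot [3.1 0.  1.4] w 91.9 F [-0.5  0.3  0.4] ff 0.0 q [-0.8  0.6  1.3 -0.   1.3 -0.6]
go [0.0145, 0.0259, 0.0101] spin -0.288
```

View pics/w0.png

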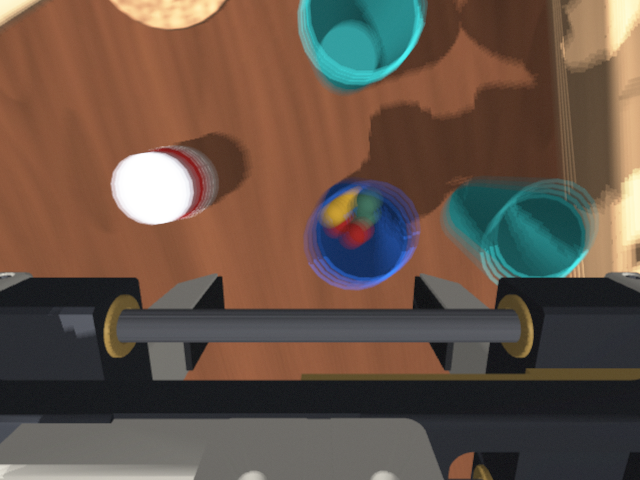

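```bash
python3 -m inch '[[0.014,0.02,0,-0.1,1],[0.014,0.02,0,-0.2,1],[0.014,0.02,0,-0.288,1],[0.014,0.02,0,-0.288,1],[0.014,0.02,0,-0.288,1]]'
python3 - <<'E'
from h import *
o=st();w=capture("wrist");save(w,"w1.png")
hsv=cv2.cvtColor(w["color"],cv2.COLOR_RGB2HSV)
m=((hsv[...,0]>105)&(hsv[...,0]<130)&(hsv[...,1]>120)&(hsv[...,2]>40)).astype(np.uint8)
m=cv2.morphologyEx(m,cv2.MORPH_CLOSE,np.ones((9,9)))
c=max(cv2.findContours(m,0,1)[0],key=cv2.contourArea);h=cv2.convexHull(c);print(cv2.boundingRect(h),cv2.fitEllipse(h))
P=np.array([onz(w,q,100) for q in h[:,0]])[:,:2]; print("rim fit on z100",cv2.minEnclosingCircle(P.astype(np.float32)))
print([(x["centre"],onz(w,x["centre"],100)) for x in tip_of(w,"cup_rim")[:4]])
E
```

```text
time: 3.83
tool_pos: [531.6, -384.0, 339.7]
tcp_rot: [3.142, 0.0, 1.668]
contact_force: [-0.3, 0.0, -0.1]
grip_width: 91.8
finger_force: 0.0
t 3.83 tcp [ 531.6 -384.   339.7] rot [3.1 0.  1.7] w 91.8 F [-0.3  0.  -0.1] ff 0.0 q [-0.7  0.6  1.2 -0.   1.3 -0.8]
(274, 199, 103, 110) ((325.146240234375, 255.1703643798828), (100.52972412109375, 109.54150390625), 10.74030876159668)
rim fit on z100 ((535.046630859375, -382.924560546875), 37.44419860839844)
[([323.8, 261.1], array([ 535.1, -386.4,  100. ])), ([487.1, 306.8], array([ 648.9, -408.2,  100. ])), ([383.4, 55.7], array([ 556.2, -261.6,  100. ]))]
```

View pics/w1.png

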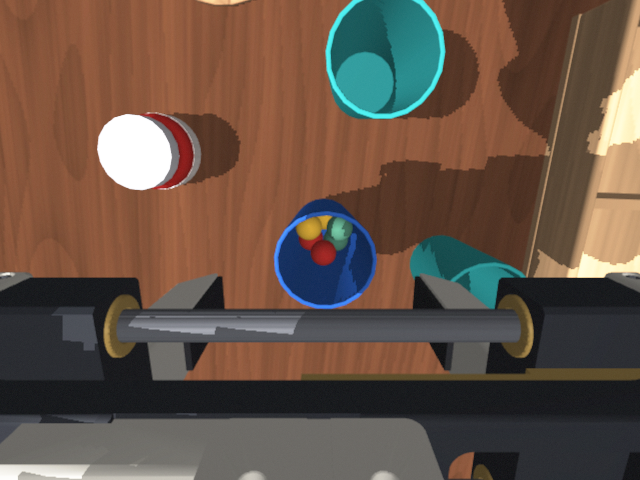

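```bash
python3 -m inch '[[-0.0024,0.0035,0.035,0,1],[-0.0024,0.0035,0.07,0,1],[-0.0024,0.0035,0.1057,0,1],[-0.0024,0.0035,0.1057,0,1],[-0.0024,0.0035,0.1057,0,0],[-0.0024,0.0035,0.1057,0,0],[-0.0024,0.0035,0.1057,0,0],[-0.0024,0.0035,0.1057,0,0]]'
python3 -m inch '[[0,0,0,0,0],[0,0,0,0,0],[0,0,0,0,0]]'
```

```text
time: 4.6
tool_pos: [536.0, -386.4, 236.8]
tcp_rot: [3.139, 0.004, 1.671]
contact_force: [0.6, -0.3, 0.2]
grip_width: 69.8
finger_force: 0.0
time: 4.85
tool_pos: [535.9, -386.4, 236.7]
tcp_rot: [3.139, 0.004, 1.671]
contact_force: [-1.2, 0.0, 7.1]
grip_width: 67.5
finger_force: 30.0
```

```bash
python3 -m inch '[[0,0,-0.03,0,0],[0,0,-0.065,0,0],[0,0,-0.10,0,0],[0.01,0,-0.13,0,0],[0.04,0.002,-0.13,0,0],[0.07,0.005,-0.13,0,0],[0.105,0.007,-0.13,0,0],[0.14,0.009,-0.13,0,0]]'
python3 -m inch '[[0.035,0.002,0,0,0],[0.07,0.004,0,0,0],[0.105,0.006,0,0,0],[0.14,0.009,0,0,0],[0.17,0.011,0,0,0],[0.2,0.013,0,0,0],[0.21,0.014,0,0,0],[0.21,0.014,0,0,0]]'
python3 - <<'E'
from h import *
st();s=capture("scene");save(s,"s1.png");w=capture("wrist")
print([(n,[(np.round(x["centre"]).tolist(),round(x["conf"],2)) for x in tip_of(w,n)[:2]]) for n in("cup","cup_rim")])
cv2.imwrite("pics/c1.png",cv2.cvtColor(np.hstack([s["color"][60:400,150:470],w["color"][:340,100:540]]),cv2.COLOR_RGB2BGR))
b=[518.5,120.5]
to(523.5,-29.8,112)
E
```

```text
time: 5.52
tool_pos: [529.9, -244.5, 364.8]
tcp_rot: [3.141, 0.001, 1.67]
contact_force: [1.0, 0.6, -1.5]
grip_width: 67.1
finger_force: 30.0
time: 6.18
tool_pos: [523.1, -33.1, 364.7]
tcp_rot: [3.141, -0.0, 1.674]
contact_force: [-0.4, -0.1, -0.9]
grip_width: 67.0
finger_force: 30.0
t 6.18 tcp [523.1 -33.1 364.7] rot [ 3.1 -0.   1.7] w 67.0 F [-0.4 -0.1 -0.9] ff 30.0 q [-0.2  0.4  1.6  0.   1.2 -0.3]
[('cup', [([319.0, 259.0], 0.61)]), ('cup_rim', [([320.0, 341.0], 0.86)])]
go [0.0068, 0.0006, 0.0931] spin None
```

View pics/c1.png

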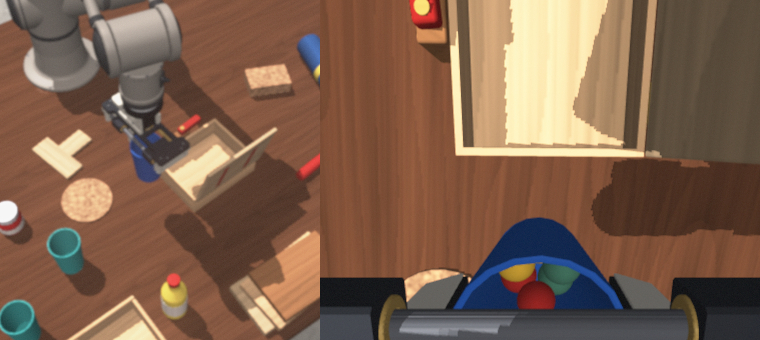

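Run:
```python
from h import *
w=capture("wrist");np.set_printoptions(precision=1,suppress=True)
a=onz(w,(237,155),55);b=onz(w,(435,157),55);d=b-a;print(a,b,np.linalg.norm(d),"yaw",np.arctan2(d[1],d[0]))
e=np.array([518.5,120.5]);c,s=np.cos(.1),np.sin(.1)
for p in(a,b): q=p[:2]-e;print(c*q[0]+s*q[1],-s*q[0]+c*q[1])
```

```text
[452.8  19.5  55. ] [610.   33.5  55. ] 157.8548454821839 yaw 0.08920493056095771
-75.50355066722679 -93.9547401801747
82.34209721354917 -95.65876110206696
```

```bash
cat >> h.py <<'E'
def tilt(nm=None):
    s=capture("scene");t=capture("top");w=capture("wrist");R={}
    q0=np.array(get_obs()["tool_pos"])-[0,0,159]
    for n in("cup","cup_rim"):
        L=[]
        for p in (s,t,w):
            for x in tip_of(p,n)[:4]:
                o,d=ray(p,x["centre"])
                v=q0-o
                if np.linalg.norm(v-d*(v@d))<110: L.append((p,x["centre"]));break
        if len(L)>1: R[n],r=tri(L);print(n,R[n],r)
    if len(R)==2:
        v=R["cup_rim"]-R["cup"];print("axis",v,"len",np.linalg.norm(v),"tilt deg",np.degrees(np.arccos(v[2]/np.linalg.norm(v))))
    if nm: cv2.imwrite("pics/"+nm,cv2.cvtColor(np.hstack([s["color"][100:400,190:490],w["color"][:300,100:540]]),cv2.COLOR_RGB2BGR))
E
python3 -m inch '[[0,0,0.035,0,0],[0,0,0.07,0,0],[0,0,0.093,0,0],[0,0,0.093,0,0],[0.02,0,0.093,0,0],[0.04,0,0.093,0,0],[0.05,0,0.093,0,0],[0.06,0,0.093,0,0]]'
python3 -m inch '[[0.01,0,0,0,0],[0.02,0,0,0,0],[0.028,0,0,0,0],[0.028,0,0,0,0]]'
python3 -c "
from h import *
st();tilt('c2.png')"
```

```text
time: 7.1
tool_pos: [518.2, 24.1, 272.6]
tcp_rot: [3.139, 0.002, 1.671]
contact_force: [0.9, -3.0, 2.8]
grip_width: 67.5
finger_force: 30.0
time: 7.43
tool_pos: [514.5, 53.4, 271.1]
tcp_rot: [3.141, -0.0, 1.672]
contact_force: [-0.3, -0.9, 3.7]
grip_width: 67.3
finger_force: 30.0
t 7.43 tcp [514.5  53.4 271.1] rot [ 3.1 -0.   1.7] w 67.3 F [-0.3 -0.9  3.7] ff 30.0 q [-0.   0.5  1.7  0.   0.9 -0.1]
cup [515.2  -4.   37.2] [2.3, 2.3]
```

View pics/c2.png

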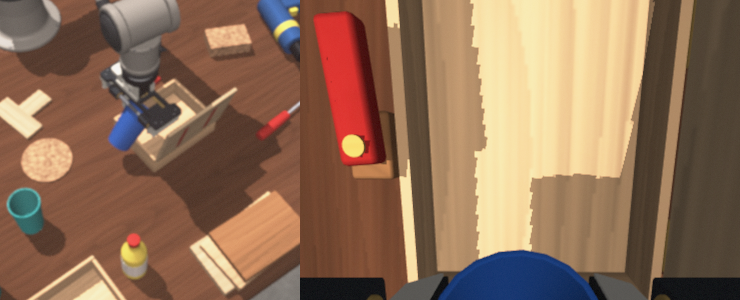

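```bash
python3 -m inch '[[0.01,0,0,0,0],[0.02,0,0.005,0,0],[0.023,0,0.013,0,0],[0.026,0,0.021,0,0],[0.029,0,0.029,0,0],[0.032,0,0.037,0,0],[0.035,0,0.044,0,0],[0.035,0,0.044,0,0]]'
python3 -m inch '[[0,0,0,0,0],[0,0,0,0,0],[0,0,0,0,0],[0,0,0,0,0],[0,0,0,0,0],[0,0,0,0,0]]'
python3 -c "
from h import *
st();tilt('c3.png')"
```

```text
time: 8.55
tool_pos: [510.8, 88.1, 225.2]
tcp_rot: [-3.14, -0.001, 1.672]
contact_force: [0.8, 2.6, 3.4]
grip_width: 67.0
finger_force: 30.0
time: 9.05
tool_pos: [511.0, 86.9, 226.9]
tcp_rot: [-3.141, -0.0, 1.67]
contact_force: [-1.8, 2.9, 3.1]
grip_width: 67.5
finger_force: 30.0
t 9.05 tcp [511.   86.9 226.9] rot [-3.1 -0.   1.7] w 67.5 F [-1.8  2.9  3.1] ff 30.0 q [ 0.   0.5  1.8 -0.   0.8 -0.1]
cup [513.8  -5.2  69. ] [1.2, 1.2]
```

View pics/c3.png

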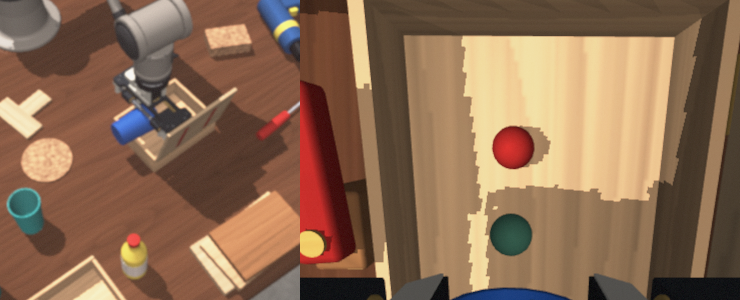

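```bash
python3 -m inch '[[0.002,0,0.008,0,0],[0.003,0,0.015,0,0],[0.003,0,0.015,0,0],[-0.008,0,0.015,0,0],[0.006,0,0.015,0,0],[-0.008,0,0.015,0,0],[0.004,0,0.015,0,0],[0.004,0,0.015,0,0]]'
python3 -m inch '[[0,0,0,0,0],[0,0,0,0,0],[0,0,0,0,0],[0,0,0,0,0],[0,0,0,0,0],[0,0,0,0,0]]'
python3 -c "
from h import *
st();tilt('c4.png')
s=capture('scene');w=capture('wrist');t=capture('top')
for i in range(3):
  for n,p in (('s',s),('w',w),('t',t)):
    print(i,n,[(np.round(x['centre']).tolist(),round(x['conf'],2),onz(p,x['centre'],17)) for x in tip_of(p,'ball%d_center'%i)[:3] if x['conf']>.3])"
```

```text
time: 10.17
tool_pos: [510.9, 92.0, 212.1]
tcp_rot: [3.14, 0.0, 1.672]
contact_force: [-0.6, 1.8, 0.9]
grip_width: 67.3
finger_force: 30.0
time: 10.67
tool_pos: [510.9, 90.8, 211.9]
tcp_rot: [3.141, 0.0, 1.671]
contact_force: [1.2, 2.9, 2.0]
grip_width: 67.3
finger_force: 30.0
t 10.67 tcp [510.9  90.8 211.9] rot [3.1 0.  1.7] w 67.3 F [1.2 2.9 2. ] ff 30.0 q [ 0.   0.6  1.8 -0.   0.8 -0.1]
cup [499.5  62.7  58.9] [50.7, 60.4, 108.0]
cup_rim [511.4  98.6  72.8] [0.2, 0.2]
axis [11.8 35.9 13.9] len 40.24599405420102 tilt deg 69.79570554716844
0 s []
0 w [([307.0, 207.0], 0.58, array([501. , 130.8,  17. ]))]
0 t []
1 s []
1 w [([450.0, 249.0], 0.79, array([576.1, 116.7,  17. ]))]
1 t []
2 s []
2 w [([224.0, 276.0], 0.62, array([460.8,  90.2,  17. ]))]
2 t []
```

```bash
cat >> h.py <<'E'
def balls(p,z=17):
    n={"red":0,"yellow":1,"green":2}
    hsv=cv2.cvtColor(p["color"],cv2.COLOR_RGB2HSV);H,S,V=[hsv[...,i].astype(int) for i in range(3)]
    M={"red":((H<6)|(H>174))&(S>170)&(V>60),"yellow":(H>17)&(H<30)&(S>190)&(V>90),"green":(H>60)&(H<90)&(S>90)&(V>35)}
    for k,m in M.items():
        c,l,stt,cen=cv2.connectedComponentsWithStats(m.astype(np.uint8))
        for i in range(1,c):
            if stt[i,4]>40:
                q=onz(p,cen[i],z)[:2]-[518.5,120.5];u=np.array([[.995,.1],[-.1,.995]])@q
                if abs(u[0])<100 and abs(u[1])<120: print(k,np.round(cen[i]),"area",stt[i,4],"boxxy",u)
E
python3 -m inch '[[0,0,-0.03,0,0],[0,0,-0.06,0,0],[0,0,-0.09,0,0],[0,0,-0.12,0,0],[0,0,-0.12,0,0],[0,0,-0.12,0,0]]'
python3 -c "
from h import *
st();tilt('c5.png')
for n in ('wrist','scene','top'): print(n);balls(capture(n))"
```

```text
time: 12.22
tool_pos: [510.6, 90.8, 332.9]
tcp_rot: [3.14, 0.0, 1.671]
contact_force: [-0.4, 0.2, -1.3]
grip_width: 67.3
finger_force: 30.0
t 12.22 tcp [510.6  90.8 332.9] rot [3.1 0.  1.7] w 67.3 F [-0.4  0.2 -1.3] ff 30.0 q [ 0.   0.4  1.6 -0.   1.1 -0.1]
cup [553.9  40.9 105. ] [46.1, 46.1]
cup_rim [507.7  96.2 187.4] [2.1, 2.1]
axis [-46.2  55.3  82.5] len 109.5317329882437 tilt deg 41.14505097221876
wrist
red [312. 127.] area 562 boxxy [-16.8  56. ]
red [399. 207.] area 501 boxxy [56.8 -8.5]
yellow [358. 129.] area 80 boxxy [20.  54.1]
yellow [320. 180.] area 86 boxxy [-9.8 14. ]
green [310. 155.] area 508 boxxy [-18.2  33.9]
green [262. 223.] area 446 boxxy [-59.5 -22.2]
scene
top
```

View pics/c5.png

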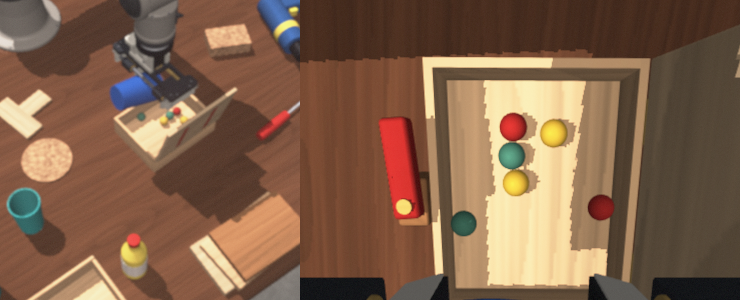

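```bash
python3 -m inch '[[0.035,0,0,0,0],[0.07,0,0,0,0],[0.105,0,0,0,0],[0.14,0,0,0,0],[0.175,0,0,0,0],[0.205,0,0,0,0],[0.214,0,0.02,0,0],[0.214,0,0.05,0,0]]'
python3 -m inch '[[0,0,0.03,0,0],[0,0,0.06,0,0],[0,0,0.067,0,0],[0,0,0.067,0,0]]'
python3 -m inch '[[-0.006,0,0,0,0],[-0.011,0,-0.001,0,0],[-0.013,0,-0.009,0,0],[-0.014,0,-0.016,0,0],[-0.018,0,-0.026,0,0],[-0.022,0,-0.0355,0,0],[-0.028,0,-0.044,0,0],[-0.034,0,-0.052,0,0]]'
python3 -c "
from h import *
st();tilt('c6.png')"
```

```text
time: 13.48
tool_pos: [489.6, 307.1, 284.0]
tcp_rot: [3.134, -0.003, 1.674]
contact_force: [0.1, -0.1, -2.8]
grip_width: 67.2
finger_force: 30.0
time: 13.82
tool_pos: [488.7, 303.6, 212.8]
tcp_rot: [-3.137, 0.002, 1.671]
contact_force: [-0.5, -0.1, -0.6]
grip_width: 67.4
finger_force: 30.0
time: 14.48
tool_pos: [492.9, 269.6, 268.5]
tcp_rot: [3.14, -0.0, 1.671]
contact_force: [0.3, -0.6, -0.6]
grip_width: 67.1
finger_force: 30.0
t 14.48 tcp [492.9 269.6 268.5] rot [ 3.1 -0.   1.7] w 67.1 F [ 0.3 -0.6 -0.6] ff 30.0 q [ 0.4  0.6  1.6 -0.   1.   0.3]
cup [494.5 181.  134.7] [3.7, 3.7]
cup_rim [490.7 272.7 123.5] [2.4, 2.4]
axis [ -3.8  91.7 -11.2] len 92.48128027534445 tilt deg 96.96251533483068
```

View pics/c6.png

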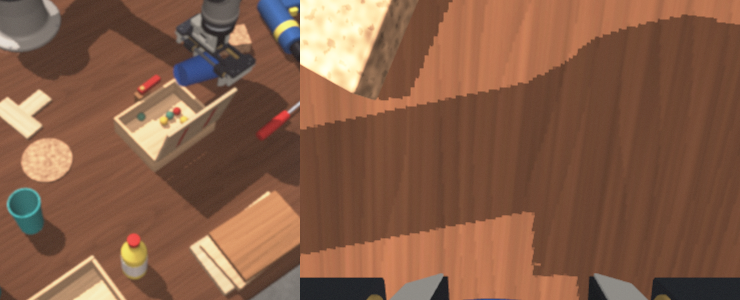

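```bash
python3 -m inch '[[0.03,0,0,0,0],[0.044,0,0,0,0],[0.044,0,0.03,0,0],[0.044,0,0.06,0,0],[0.044,0,0.0675,0,0],[0.044,0,0.0675,0,0],[0.044,0,0.0675,0,0]]'
python3 -m inch '[[-0.006,0,0,0,0],[-0.012,0,0,0,0],[-0.0135,0,-0.005,0,0],[-0.0145,0,-0.01,0,0],[-0.016,0,-0.018,0,0],[-0.016,0,-0.018,0,0]]'
python3 -c "
from h import *
st();tilt('c7.png')"
```

```text
time: 15.52
tool_pos: [488.6, 314.1, 199.7]
tcp_rot: [-3.141, 0.0, 1.671]
contact_force: [0.6, -0.5, 0.2]
grip_width: 67.3
finger_force: 30.0
time: 16.02
tool_pos: [491.3, 302.6, 223.5]
tcp_rot: [3.129, -0.012, 1.67]
contact_force: [-3.1, 27.8, 7.8]
grip_width: 67.5
finger_force: 30.4
t 16.02 tcp [491.3 302.6 223.5] rot [ 3.1 -0.   1.7] w 67.5 F [-3.1 27.8  7.8] ff 30.4 q [0.4 0.6 1.6 0.  0.9 0.3]
cup [490.9 218.9  74.4] [1.2, 1.2]
cup_rim [492.6 316.2  86. ] [0.6, 0.6]
axis [ 1.8 97.3 11.6] len 97.97051272790836 tilt deg 83.19119944976447
```

```bash
python3 -m inch '[[0,0,-0.008,0,0],[-0.002,0,-0.016,0,0],[-0.005,0,-0.023,0,0],[-0.009,0,-0.03,0,0],[-0.013,0,-0.036,0,0],[-0.018,0,-0.042,0,0],[-0.018,0,-0.042,0,0]]'
python3 -c "
from h import *
st();tilt('c8.png')"
```

```text
time: 17.05
tool_pos: [492.6, 280.0, 262.6]
tcp_rot: [3.136, -0.002, 1.67]
contact_force: [-0.3, 7.5, 5.8]
grip_width: 67.9
finger_force: 30.0
t 17.05 tcp [492.6 280.  262.6] rot [ 3.1 -0.   1.7] w 67.9 F [-0.3  7.5  5.8] ff 30.0 q [0.4 0.6 1.6 0.  1.  0.3]
```

```bash
python3 -m inch '[[-0.006,0,-0.004,0,0],[-0.013,0,-0.008,0,0],[-0.019,0,-0.012,0,0],[-0.025,0,-0.0155,0,0],[-0.032,0,-0.0185,0,0],[-0.039,0,-0.021,0,0],[-0.046,0,-0.023,0,0],[-0.053,0,-0.024,0,0]]'
python3 -c "
from h import *
st();tilt('c9.png')"
```

```text
time: 18.17
tool_pos: [498.2, 227.4, 286.2]
tcp_rot: [3.134, -0.002, 1.671]
contact_force: [2.1, 4.2, 9.7]
grip_width: 67.5
finger_force: 29.9
t 18.17 tcp [498.2 227.4 286.2] rot [ 3.1 -0.   1.7] w 67.5 F [2.1 4.2 9.7] ff 29.9 q [0.3 0.5 1.6 0.  1.  0.2]
cup [496.9 191.2  63.3] [3.5, 3.6, 5.1]
cup_rim [501.4 234.3 158.6] [2.3, 2.3]
axis [ 4.5 43.1 95.2] len 104.61703089855817 tilt deg 24.476215667436634
```

View pics/c9.png

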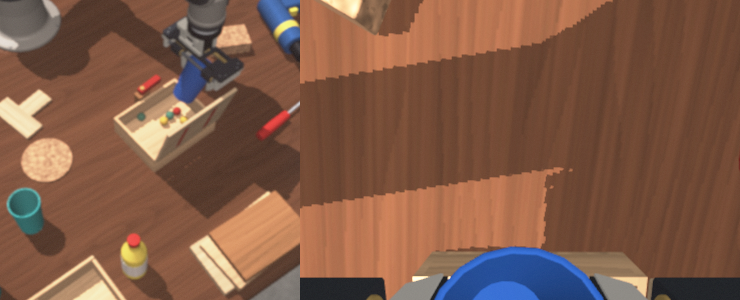

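```bash
python3 -m inch '[[-0.007,0,-0.001,0,0],[-0.014,0,-0.001,0,0],[-0.021,0,0.0,0,0],[-0.028,0,0.002,0,0],[-0.03,0,0.004,0,0],[-0.03,0,0.005,0,0],[-0.03,0,0.005,0,0]]'
python3 -c "
from h import *
st();tilt()"
```

```text
time: 19.2
tool_pos: [501.6, 196.4, 282.9]
tcp_rot: [3.133, 0.001, 1.67]
contact_force: [-2.8, -4.8, 27.1]
grip_width: 65.6
finger_force: 28.4
t 19.2 tcp [501.6 196.4 282.9] rot [3.1 0.  1.7] w 65.6 F [-2.8 -4.8 27.1] ff 28.4 q [ 0.2  0.5  1.7 -0.   1.   0.1]
cup [496.  184.9  55.8] [1.3, 1.3]
cup_rim [505.1 194.6 152.3] [3.1, 3.1]
axis [ 9.2  9.6 96.5] len 97.4395838375824 tilt deg 7.847745255393274
```

```bash
python3 -m inch '[[0,0,-0.03,0,0],[0,0,-0.06,0,0],[-0.02,-0.01,-0.08,0,0],[-0.055,-0.02,-0.08,0,0],[-0.09,-0.03,-0.08,0,0],[-0.125,-0.04,-0.08,0,0],[-0.16,-0.05,-0.08,0,0],[-0.19,-0.06,-0.08,0,0]]'
python3 -m inch '[[-0.03,-0.01,0,0,0],[-0.06,-0.02,0,0,0],[-0.09,-0.03,0,0,0],[-0.12,-0.04,0,0,0],[-0.14,-0.043,0,0,0],[-0.15,-0.043,0,0,0],[-0.15,-0.043,0,0,0],[-0.15,-0.043,0,0,0]]'
python3 -c "
from h import *
st();tilt()
for n in('scene','top','wrist'):
  p=capture(n)
  for x in tip_of(p,'coaster')[:2]: print(n,x['conf'],x['centre'],onz(p,x['centre'],0))
  for x in look_for(p,'coaster')[:2]: print('  rect',x['conf'],x['rect'],onz(p,x['rect'][:2],5))
to(433,-152,80)"
```

```text
time: 20.32
tool_pos: [458.4, 0.2, 358.6]
tcp_rot: [-3.141, 0.001, 1.67]
contact_force: [0.8, -0.2, -0.5]
grip_width: 65.5
finger_force: 29.3
time: 20.98
tool_pos: [431.4, -151.0, 358.3]
tcp_rot: [-3.141, -0.0, 1.67]
contact_force: [0.2, 0.3, -1.4]
grip_width: 65.3
finger_force: 29.3
t 20.98 tcp [ 431.4 -151.   358.3] rot [-3.1 -0.   1.7] w 65.3 F [ 0.2  0.3 -1.4] ff 29.3 q [-0.5  0.3  1.8  0.   1.1 -0.6]
cup [ 471.5 -180.4  186.7] [6.3, 63.7, 60.3]
cup_rim [ 431.6 -155.1  226. ] [1.2, 1.2]
axis [-39.9  25.4  39.3] len 61.456130186553544 tilt deg 50.25609745464671
scene 0.65 [236.2, 261.2] [ 437.  -158.3    0. ]
  rect 0.68 [234.9, 262.2, 54.8, 43.6] [ 440.8 -163.     5. ]
  rect 0.59 [368.2, 210.8, 6.4, 11.1] [493.4 183.6   5. ]
top 0.53 [365.8, 281.2] [ 442.1 -158.     0. ]
top 0.26 [264.3, 225.6] [600.  133.6   0. ]
  rect 0.61 [355.5, 290.8, 20.7, 29.3] [ 414.2 -128.1    5. ]
wrist 0.59 [317.9, 225.8] [ 431.5 -157.2    0. ]
  rect 0.57 [320.6, 215.2, 125.8, 100.9] [ 432.9 -145.4    5. ]
go [-0.001, 0.0014, 0.1194] spin None
```

```bash
python3 -m inch '[[-0.002,0.002,0.03,0,0],[-0.002,0.002,0.06,0,0],[-0.002,0.002,0.09,0,0],[-0.002,0.002,0.11,0,0],[-0.002,0.002,0.117,0,0],[-0.002,0.002,0.121,0,0],[-0.002,0.002,0.124,0,0],[-0.002,0.002,0.124,0,0]]'
python3 -m inch '[[0,0,0.001,0,0],[0,0,0.002,0,0],[0,0,0.003,0,0],[0,0,0.003,0,0]]'
python3 -c "
from h import *
st();tilt()"
```

```text
time: 22.55
tool_pos: [434.0, -153.1, 235.0]
tcp_rot: [3.141, 0.001, 1.671]
contact_force: [0.3, 0.6, -0.3]
grip_width: 65.4
finger_force: 29.3
time: 22.88
tool_pos: [434.2, -153.5, 233.5]
tcp_rot: [3.139, 0.003, 1.671]
contact_force: [-3.1, -1.1, 14.4]
grip_width: 65.7
finger_force: 28.8
t 22.88 tcp [ 434.2 -153.5  233.5] rot [3.1 0.  1.7] w 65.7 F [-3.1 -1.1 14.4] ff 28.8 q [-0.5  0.5  1.9 -0.   0.8 -0.6]
cup_rim [ 435.7 -155.9  104.4] [1.2, 1.2]
```

```bash
python3 -m inch '[[0,0,-0.001,0,0.75],[0,0,-0.001,0,0.8],[0,0,-0.001,0,0.9],[0,0,-0.001,0,1],[0,0,-0.001,0,1],[0,0,-0.03,0,1],[0,0,-0.06,0,1],[0,0,-0.09,0,1]]'
python3 -m inch '[[0,0,-0.03,0,1],[0,0,-0.06,0,1],[0,0,-0.06,0,1]]'
python3 -c "
from h import *
st();tilt()
w=capture('wrist')
for n in ('cup','cup_rim'):
  for x in tip_of(w,n)[:2]: print(n,x['conf'],onz(w,x['centre'],5 if n=='cup' else 105))
print([(x['conf'],onz(w,x['centre'],0)) for x in tip_of(w,'coaster')[:1]])"
```

```text
time: 24.0
tool_pos: [433.5, -152.8, 322.0]
tcp_rot: [-3.14, -0.001, 1.671]
contact_force: [0.4, -0.4, 0.8]
grip_width: 91.6
finger_force: 0.0
time: 24.25
tool_pos: [434.7, -153.3, 386.7]
tcp_rot: [3.133, 0.006, 1.671]
contact_force: [0.9, -0.6, 0.1]
grip_width: 91.7
finger_force: 0.0
t 24.25 tcp [ 434.7 -153.3  386.7] rot [3.1 0.  1.7] w 91.7 F [ 0.9 -0.6  0.1] ff 0.0 q [-0.5  0.2  1.7 -0.   1.2 -0.6]
cup [ 553.  -247.4   17.2] [0.9, 0.9]
cup_rim [ 465.8 -168.1  197.3] [28.2, 55.4, 39.0]
axis [-87.2  79.3 180.1] len 215.21020174360234 tilt deg 33.189360158774775
cup 0.56 [ 425.4 -163.4    5. ]
cup_rim 0.92 [ 552.1 -258.8  105. ]
cup_rim 0.72 [ 429.  -161.2  105. ]
[]
```

```bash
python3 -m inch '[[0,0,-0.025,0.12,0.5],[0.025,0.026,-0.025,0.24,0],[0.05,0.052,-0.025,0.36,0],[0.075,0.078,-0.025,0.48,0],[0.1,0.104,-0.025,0.6,0],[0.125,0.13,-0.025,0.72,0],[0.15,0.157,-0.025,0.84,0],[0.175,0.183,-0.025,0.96,0]]'
python3 -c "
from h import *
st();to(682.7,137,90,0.1)
s=capture('scene');t=capture('top')
for n in('lid_front','lid_hinge'):
  a=tip_of(s,n);b=tip_of(t,n)
  if a and b: print(n,a[0]['conf'],b[0]['conf'],tri([(s,a[0]['centre']),(t,b[0]['centre'])]))
R={}
for n in('cup','cup_rim','coaster'):
  for nm,p,z in (('s',s,5),('t',t,5)): print(n,nm,[onz(p,x['centre'],105 if n=='cup_rim' else 5) for x in tip_of(p,n)[:3]])
"
```

```text
time: 25.57
tool_pos: [599.4, 41.3, 406.3]
tcp_rot: [3.141, -0.0, 0.715]
contact_force: [0.7, -0.2, 0.2]
grip_width: 43.2
finger_force: 0.0
t 25.57 tcp [599.4  41.3 406.3] rot [ 3.1 -0.   0.7] w 43.2 F [ 0.7 -0.2  0.2] ff 0.0 q [-0.1  0.5  1.3 -0.   1.4  0.8]
go [0.1257, -0.0176, 0.1573] spin 0.615
lid_front 0.65 0.94 (array([635.8, 141.2, 184.3]), [3.4, 3.4])
lid_hinge 0.59 0.56 (array([595.6, 128.2,  46.7]), [5.8, 5.8])
cup s [array([ 570.2, -263.1,    5. ]), array([ 646.7, -405.8,    5. ]), array([495.4, 182.8,   5. ])]
cup t [array([ 550.4, -253.8,    5. ]), array([ 639.1, -405. ,    5. ]), array([ 430.6, -158.3,    5. ])]
cup_rim s [array([ 424.4, -156.8,  105. ]), array([ 566.1, -263.1,  105. ]), array([ 651. , -415.4,  105. ])]
cup_rim t [array([ 638.7, -397.5,  105. ]), array([ 555.3, -258.3,  105. ])]
coaster s [array([657.6, 389.9,   5. ])]
coaster t [array([ 439.6, -149. ,    5. ])]
```

```bash
python3 -m inch '[[0.03,-0.004,0,0.12,0],[0.06,-0.008,0,0.24,0],[0.09,-0.012,0,0.36,0],[0.12,-0.017,0,0.48,0],[0.126,-0.018,0,0.6,0],[0.126,-0.018,0.02,0.615,0],[0.126,-0.018,0.045,0.615,0],[0.126,-0.018,0.066,0.615,0]]'
python3 -m inch '[[0,0,0,0,0],[-0.02,0,0,0,0],[-0.04,0,0,0,0],[-0.055,0,0,0,0],[-0.07,0,0,0,0],[-0.085,0,0,0,0]]'
```

```text
time: 26.83
tool_pos: [680.9, 136.2, 339.3]
tcp_rot: [3.141, -0.0, 0.107]
contact_force: [0.6, -0.3, 0.3]
grip_width: 0.6
finger_force: 0.0
time: 27.33
tool_pos: [596.4, 126.9, 342.6]
tcp_rot: [-3.142, -0.004, 0.106]
contact_force: [2.7, 1.2, -1.2]
grip_width: 0.4
finger_force: 0.9
```

```bash
python3 -m inch '[[-0.018,0,0,0,0],[-0.036,0,0,0,0],[-0.054,0,0,0,0],[-0.072,0,0,0,0],[-0.085,0,0.004,0,0],[-0.093,0,0.014,0,0],[-0.1,0,0.026,0,0],[-0.105,0,0.04,0,0]]'
python3 -m inch '[[-0.002,0,0.015,0,0],[-0.004,0,0.03,0,0],[-0.006,0,0.043,0,0],[-0.008,0,0.053,0,0],[-0.009,0,0.059,0,0],[-0.009,0,0.063,0,0],[-0.009,0,0.063,0,0]]'
python3 -c "
from h import *
st();s=capture('scene');t=capture('top')
for n in('lid_front',):
  a=tip_of(s,n);b=tip_of(t,n);print(a,b)
  if a and b: print(n,tri([(s,a[0]['centre']),(t,b[0]['centre'])]))"
```

```text
time: 28.0
tool_pos: [492.2, 115.8, 302.4]
tcp_rot: [3.141, -0.004, 0.106]
contact_force: [0.4, 0.7, 0.4]
grip_width: 0.4
finger_force: 0.5
time: 28.58
tool_pos: [483.4, 114.9, 241.3]
tcp_rot: [3.141, -0.002, 0.106]
contact_force: [-9.8, -1.4, 28.0]
grip_width: 0.1
finger_force: 14.0
t 28.58 tcp [483.4 114.9 241.3] rot [ 3.1 -0.   0.1] w 0.1 F [-9.8 -1.4 28. ] ff 14.0 q [ 0.1  0.5  1.8 -0.   0.8  1.5]
[{'centre': [336.1, 194.4], 'conf': 0.56}] []
```

```bash
python3 -m inch '[[0,0,-0.035,0,0],[0,0,-0.067,0,0],[-0.03,-0.013,-0.067,0,0],[-0.06,-0.026,-0.067,0,0],[-0.09,-0.04,-0.067,0,0],[-0.09,-0.04,-0.067,0,0],[-0.09,-0.04,-0.067,0,0]]'
python3 -c "
from h import *
st();s=capture('scene');t=capture('top');w=capture('wrist');E=np.array([518.5,120.5])
B=lambda p:np.array([[.995,.1],[-.1,.995]])@(p[:2]-E)
for n,z in(('button_pivot',81),('button_end',81),('lid_front',64),('lid_hinge',55)):
  for nm,p in(('s',s),('t',t),('w',w)):
    for x in tip_of(p,n)[:1]: print(n,nm,round(x['conf'],2),x['centre'],'box',B(onz(p,x['centre'],z)))
o=get_obs();print('tool box',B(np.array(o['tool_pos'])))"
```

```text
time: 29.37
tool_pos: [388.8, 145.6, 305.7]
tcp_rot: [-3.142, -0.002, 0.108]
contact_force: [0.6, 0.3, -0.1]
grip_width: 0.1
finger_force: 0.0
t 29.37 tcp [388.8 145.6 305.7] rot [-3.1 -0.   0.1] w 0.1 F [ 0.6  0.3 -0.1] ff 0.0 q [ 0.2  0.3  1.9 -0.   0.9  1.6]
button_pivot s 0.74 [330.8, 189.5] box [-83.2  -1.6]
button_pivot w 0.83 [378.2, 205.8] box [-89.    3.6]
button_end s 0.8 [346.0, 176.6] box [-90.4  51.8]
button_end w 0.85 [296.6, 210.6] box [-92.1  51.3]
lid_front s 0.63 [335.0, 195.2] box [-73.8   3.6]
lid_front t 0.6 [265.7, 279.8] box [-80.1   9.8]
lid_front w 0.91 [376.7, 182.2] box [-77.    2.3]
lid_hinge s 0.89 [376.1, 237.1] box [74.5  3.6]
lid_hinge t 0.69 [264.8, 226.1] box [70.5  0.9]
tool box [-125.9   37.6]
```

```bash
python3 -m inch '[[0,0,0.03,0,0],[0,0,0.0577,0,0],[0,0,0.0577,0,0],[0.01,-0.003,0.0577,0,0],[0.021,-0.006,0.0577,0,0],[0.032,-0.009,0.0577,0,0],[0.042,-0.011,0.0577,0,0],[0.054,-0.01,0.0577,0,0]]'
python3 -m inch '[[0.01,0.003,0,0,0],[0.018,0.008,0,0,0],[0.023,0.013,0,0,0],[0.028,0.018,0,0,0],[0.028,0.024,0,0,0],[0.028,0.024,0,0,0]]'
python3 -c "
from h import *
st();s=capture('scene');w=capture('wrist');E=np.array([518.5,120.5])
B=lambda p:np.array([[.995,.1],[-.1,.995]])@(p[:2]-E)
for n,z in(('button_pivot',81),('button_end',81)):
  for nm,p in(('s',s),('w',w)):
    for x in tip_of(p,n)[:1]: print(n,nm,round(x['conf'],2),x['centre'],'box',B(onz(p,x['centre'],z)))
print('tool box',B(np.array(get_obs()['tool_pos'])))"
```

```text
time: 30.78
tool_pos: [442.1, 161.4, 247.8]
tcp_rot: [3.142, 0.001, 0.107]
contact_force: [-1.7, 0.0, -0.0]
grip_width: 0.4
finger_force: 0.7
time: 31.28
tool_pos: [473.2, 140.6, 247.3]
tcp_rot: [-3.138, -0.003, 0.104]
contact_force: [2.1, 11.6, 1.6]
grip_width: 0.5
finger_force: 4.8
t 31.28 tcp [473.2 140.6 247.3] rot [-3.1 -0.   0.1] w 0.5 F [ 2.1 11.6  1.6] ff 4.8 q [0.1 0.5 1.8 0.  0.8 1.6]
button_pivot s 0.74 [238.9, 258.1] box [ -64.1 -278.8]
button_end s 0.46 [341.8, 200.8] box [-40.9  -3.1]
tool box [-43.2  24.8]
```

```bash
python3 -m inch '[[0,0.003,0,0,0],[0,0.003,0,0,0]]'
python3 -m inch '[[0,-0.015,0,0,0],[0,-0.025,0,0,0],[0,-0.025,-0.035,0,0],[0,-0.025,-0.07,0,0],[-0.03,-0.04,-0.1,0,0],[-0.06,-0.06,-0.1,0,0],[-0.06,-0.06,-0.1,0,0],[-0.06,-0.06,-0.1,0,0]]'
python3 -c "
from h import *
st();s=capture('scene');w=capture('wrist');t=capture('top');E=np.array([518.5,120.5])
B=lambda p:np.array([[.995,.1],[-.1,.995]])@(p[:2]-E)
for n,z in(('button_pivot',81),('button_end',81),('lid_front',64)):
  for nm,p in(('s',s),('w',w),('t',t)):
    for x in tip_of(p,n)[:1]: print(n,nm,round(x['conf'],2),x['centre'],'box',B(onz(p,x['centre'],z)))
for n,z in(('cup',5),('cup_rim',105),('coaster',5)):
  for nm,p in(('s',s),('t',t)): print(n,nm,[onz(p,x['centre'],z) for x in tip_of(p,n)[:4]])
print([onz(p,c,0) for p,c in ((s,(237,259)),(t,(365,285)))])
for nm,p in(('s',s),('t',t)): print([(n,np.round(x['centre'])) for n in('glue','paint','sander','driver') for x in tip_of(p,n)[:1]])"
```

```text
time: 31.75
tool_pos: [473.2, 139.1, 247.7]
tcp_rot: [-3.135, -0.004, 0.104]
contact_force: [0.6, 20.5, 3.6]
grip_width: 0.8
finger_force: 8.5
time: 32.42
tool_pos: [405.5, 190.7, 347.2]
tcp_rot: [3.141, -0.001, 0.109]
contact_force: [0.7, -0.5, -1.1]
grip_width: 0.6
finger_force: 0.0
t 32.42 tcp [405.5 190.7 347.2] rot [ 3.1 -0.   0.1] w 0.6 F [ 0.7 -0.5 -1.1] ff 0.0 q [ 0.3  0.3  1.8 -0.   1.1  1.7]
button_pivot s 0.72 [330.7, 186.9] box [-89.5   3.2]
button_pivot w 0.67 [429.4, 221.3] box [-86.8   2.6]
button_end s 0.68 [344.4, 199.5] box [-39.9   4.1]
button_end w 0.92 [434.3, 153.9] box [-40.2   3.4]
button_end t 0.58 [265.4, 266.3] box [-45.1   6.8]
lid_front s 0.65 [336.9, 194.1] box [-73.4   9.3]
lid_front w 0.73 [425.2, 203.6] box [-76.8   1.4]
lid_front t 0.33 [352.9, 169.3] box [ 209.  -260.2]
cup s [array([ 648.4, -404.3,    5. ]), array([ 564.7, -266.6,    5. ]), array([ 432.3, -168.8,    5. ])]
cup t [array([ 550.3, -251.5,    5. ]), array([ 427.4, -155.7,    5. ]), array([ 642.5, -411.2,    5. ])]
cup_rim s [array([ 564.1, -265. ,  105. ]), array([ 652.6, -413.9,  105. ]), array([ 425.3, -167.5,  105. ]), array([577.1,  84.8, 105. ])]
cup_rim t [array([ 421.4, -160.8,  105. ]), array([ 551.5, -263.6,  105. ]), array([370. , 392.4, 105. ])]
coaster s [array([ 437.9, -160.4,    5. ])]
coaster t [array([ 430.4, -173. ,    5. ]), array([ 438.1, -139.3,    5. ])]
[array([ 432.7, -153.9,    0. ]), array([ 431.3, -155.7,    0. ])]
[('glue', array([325., 368.])), ('paint', array([161., 283.])), ('sander', array([416., 145.])), ('driver', array([477., 218.]))]
[('glue', array([352., 168.])), ('paint', array([430., 299.])), ('sander', array([158., 302.])), ('driver', array([173., 209.]))]
```

```bash
python3 -m inch '[[0,0,0,0,0],[0,0,0,0,0],[0,0,0,0,0]]' && python3 -c "
from plant import *
print(close_job())"
```

```text
time: 33.97
tool_pos: [406.8, 190.4, 346.7]
tcp_rot: [3.141, -0.0, 0.106]
contact_force: [0.1, 0.5, -0.1]
grip_width: 0.4
finger_force: 0.0
the job is handed in; nothing more can be done
None
```

I handed the job in at about 34 s: all six balls in the box, the cup upright about 9 mm off the coaster's centre, the lid shut, and the turnbutton square across it. All of this comes from my own camera checks, and `close_job()` gave no verdict.

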